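Draw the spring tester to its set mark and hold

ROBOT

A 6-joint arm with a two-finger parallel gripper is mounted at the origin on a cart in front of the work surface, level with it; the furniture and walls round the work are solid. World frame = base frame: x ahead of the robot, y to its left, z up, the work surface at z = 0. Lengths are in m, angles in rad, forces in N, time in s.
With the tool pointing down it reaches from about 0.325 to 0.9 m from the base axis. Payload 6.1 kg.
Tool frame: the origin (TCP) lies midway between the tips of the shut fingers; the grasp point (between the pads) lies 19 mm behind it; x points along the fingers, y is the direction in which the jaws open and shut, and the axes are right-handed (so a half turn about x gives the same grasp; the last joint's range is limited). The gripper opens to 85 mm and grips with 20 to 120 N. Pads are 22 mm wide; open, the fingers measure 114 mm over their backs; the gripper's body (76 mm by 85 mm) begins 54 mm behind the grasp point. The pads swing forward as they close: fully open they stand 13 mm farther back than shut.
Start: joints at [1.09, 0.22, 1.526, -0, 1.395, -0.126], TCP at [0.217, 0.586, 0.231] pointing down, gripper open.
Joint ranges: [-2.98, 2.98], [-0.91, 2.08], [0.09, 2.57], [-1.24, 4.39], [0.2, 2.65], [-2.68, 2.68]. Speed limits (rad/s): [2.57, 2.57, 3.01, 3.14, 3.14, 3.14].

INTERFACE

Orientations are given as [roll, pitch, yaw] about the fixed x, y, z axes, in that order (R = Rz(yaw) Ry(pitch) Rx(roll)).
In Python, from plant import movep, move_l, set_joints, gripper_to, hold, inverse_kinematics, observe, get_image, get_calibration, Unreachable, job_done gives the robot as it stands. Calls block until the motion is done:
- movep(position, orientation): joint-space move of the TCP to a pose.
- move_l(position, feed=0.15, rotation=None, max_force=None): straight line of the TCP; rotation=None keeps the orientation; feed is the mean speed in m/s. With max_force (N) it stops when the force on the tool has changed by that much, and returns True; else False.
- set_joints(angles): joint-space move.
- gripper_to(opening, f_grip=None): finger opening in m; f_grip is the grip in N (None keeps the last); returns when the fingers have stopped.
- hold(seconds).
- inverse_kinematics(position, orientation): joint angles nearest the present ones, or None.
- observe(): the state.
- get_image(name): name is "side" or "top" or "wrist"; returns (picture, depth): 400x640x3 uint8, red, green, blue; 400x640 float32, m along the optical axis (not along the pixel's ray), 0 where there is no reading.
- get_calibration(name): a dict with "intrinsics" (3x3 intrinsics, pixels), "world_from_camera" (4x4, takes a point from camera to world coordinates). Camera axes: x right, y down, z forward; pixel columns grow to the right and rows downward; lengths in m; the calibration is good to about 2 mm. The wrist camera is an equidistant fisheye: a pixel r from the principal point sees the ray r / f radians off the axis. A picture is of the moment at which its call begins: read the wrist's pose just before it. get_calibration takes no time and is no camera call; for the wrist camera it gives the pose at the moment of the call.
A pose or a line that the arm cannot do raises Unreachable and nothing moves.
- job_done(): hands the job in, once; it reports no verdict.
The state is a dict: "time_s": time; "q": joint angles; "joint_velocities": joint speeds; "joint_torque": joint torques, N m; "eef_pos": TCP position; "tcp_rot": TCP orientation; "ft_force": force on the tool from outside, world axes, zero at the start; "torque": the same for the moment, N m; "opening": finger opening in m.
Only numpy, scipy, OpenCV 4.12 (cv2) and the standard library are available. Lean on these libraries where they do the work, as an engineer would, in place of code of your own. Each camera call takes 0.05 s, during which the arm holds its last target.

TASK

Draw the bench spring tester out to its set length and hold it there while I read the dial: pull the orange lock knob straight up until it clicks out and let go of it, then take the black handle and draw the carriage toward the front until its yellow index line meets the red setting pointer, not overrunning it by more than a centimetre. Finish while still holding the handle there; leave the pointer as set and do not disturb the tape roll, the marker and the tweezers.

Things in the scene. Friction and masses are not known exactly. Their poses are not given: they have to be found in the camera images.
- tester: spring tester fixed to the bench: grey base 350 x 170 mm, two guide rods, end blocks 58 mm high at x = -140 and 115 mm, blue gauge with round dial (140 mm high) at the rear, white scale on the right. Origin on the bench under the base's middle. x: along the rods toward the dial (the carriage is drawn out along -x), y: to the left, where the lock bracket stands, z up
- carriage: the sliding carriage (aluminium block) with its black pull handle; origin at the middle of the handle's grip, a level round bar 14 mm thick along the tester's y axis, 50 mm free between its end pieces, 108 mm above the bench, 53 mm above the carriage's top (two upright 11 mm posts carry it). Pinch it from above, one finger in front, one behind. Axes as the tester's
- lock_knob: orange lock knob, round, upright, 27 mm in diameter, 24 mm high; origin at its middle, 105 mm above the bench when home, 85 mm to the left of the parked handle and 12 mm behind it. Below it an 18 mm barrel (top at 92 mm) on a dark bracket (top at 76 mm). It is pulled straight up. Axes as the tester's
- index (a point): tip of the index on the right side of the carriage: the end of the yellow line, 55 mm above the bench; moves with the carriage. Axes as the tester's.
- mark (a point): tip of the red setting pointer clipped on the scale (12 mm wide, with a white line): the end of its white line next to the index, 55 mm above the bench. Axes as the tester's. The index meets the mark when both have the same place along the tester's x axis.
- carriage_travel (a joint): travel of the carriage from its parked place, m: 0 parked at the rear, up to 0.095 drawn out along the tester's -x. The spring pulls it back with about 3 N at 0, rising by 12 N per 100 mm, plus about 1 N of friction. While the lock knob is home the pin locks it (1 to 3 mm of play and give)
- pointer (a joint): place of the red setting pointer on the scale, m, counted like carriage_travel: the index meets the pointer when both values are equal. 0.045 to 0.085 at the start. Stiff; it is not to be moved.
- lock_lift (a joint): lift of the lock knob, m: 0 pushed home (carriage locked), 0.014 fully out (carriage free). A detent holds it at either end; pulling it out takes about 4 N, and beyond the middle it snaps out and stays out by itself.
- tape_roll: loose cream tape roll 84 mm in diameter, 24 mm high, lying on the bench to the right of the tester: not to be disturbed. Origin at the centre of its underside.
- pen: loose white marker pen with black cap, 130 mm long, 16 mm thick, lying on the bench to the left of the tester: not to be disturbed. Origin at the centre of its underside.
- bench_tweezers: loose steel tweezers, 123 mm long, 8 mm high, lying on the bench to the left in front of the tester: not to be disturbed. Origin at the centre of its underside.

How it is judged:
On the way:
1. the lock knob is pulled out and stands out by itself, let go, with the carriage still parked (value of joint lock_lift above 0.011 m and value of joint carriage_travel below 0.006 m and contact force between each of the arm, the fingers and lock_knob below 0.05 N), for 0.2 s.
At the end, for the whole second after the job is handed in: the carriage is held still by the fingers with its index within 4 mm of the red pointer's line, the fingers pressing on the handle with more than 3 N, and the lock knob is still out (x of index in the frame of mark between -0.004 and 0.004 m and velocity of joint carriage_travel between -0.01 and 0.01 m/s and value of joint lock_lift above 0.011 m and contact force between the fingers and carriage above 3 N); the arm keeps its last pose, push and grip.
It fails at once if the carriage is drawn more than 12 mm past the pointer (x of index in the frame of mark below -0.012 m).
It fails at once if the setting pointer is moved by more than 3 mm (distance of mark from where it was at the start of the episode above 0.003 m).
It fails at once if the tape roll, the marker or the tweezers are moved by more than 15 mm (distance of any of tape_roll, pen, bench_tweezers from where it was at the start of the episode above 0.015 m).
It also fails if it takes over 48 s, if anything falls off the work surface, if the arm or the gripper's body presses on something with over 40 N, if the wrist force passes 120 N, or if a joint passes its speed limit or range.

## Working session

There is one attempt and no reset: what is moved stays moved. The work goes in short steps, each a Python script; the robot and the scene stay as the last script left them, time stands still between calls to the robot, and variables do not carry over. Pictures are saved under pics/ and viewed, and the job is handed in when it is done.

```bash
mkdir -p pics; ls; cat > h.py <<'E'
import numpy as np, cv2
from plant import *
def save(n,im): cv2.imwrite(f'pics/{n}.png',cv2.cvtColor(im,cv2.COLOR_RGB2BGR))
E
python3 - <<'E'
from h import *
o=observe(); print(o)
for n in ('side','top','wrist'):
    im,d=get_image(n); save(n+'0',im); np.savez(f'pics/{n}0.npz',im=im,d=d,**get_calibration(n))
    c=get_calibration(n); print(n,np.round(c['intrinsics'],2).tolist(),np.round(c['world_from_camera'],4).tolist())
E
```

```text
pics
{'time_s': 0.0, 'q': array([ 1.08988669e+00,  2.21253825e-01,  1.52761264e+00,  3.07734461e-05,
        1.39474278e+00, -1.26077774e-01]), 'joint_velocities': array([ 9.21648182e-04, -7.11193468e-04,  9.56384180e-05,  8.61599220e-04,
       -1.08003174e-03, -5.39937855e-04]), 'joint_torque': array([ 4.65792837e-04, -4.96900463e+01, -3.89386797e+01, -9.96119275e-05,
        1.09859178e-02,  2.34330963e-05]), 'eef_pos': array([0.21683717, 0.58551821, 0.23018131]), 'tcp_rot': array([-1.71189184,  1.56877951, -2.06672912]), 'ft_force': array([-0.54584716, -0.14641562, -0.42773442]), 'torque': array([-0.0281808 ,  0.01039338,  0.03784296]), 'opening': 0.08559689011446267}
side [[463.65, 0.0, 314.08], [0.0, 463.65, 195.18], [0.0, 0.0, 1.0]] [[0.9308, -0.1632, 0.327, 0.2224], [-0.3652, -0.451, 0.8144, -0.6872], [0.0145, -0.8775, -0.4794, 0.5349], [0.0, 0.0, 0.0, 1.0]]
top [[510.65, 0.0, 324.41], [0.0, 510.65, 194.4], [0.0, 0.0, 1.0]] [[0.0005, -0.9917, 0.1287, 0.3844], [-1.0, -0.0008, -0.0019, 0.0407], [0.0019, -0.1287, -0.9917, 1.1293], [0.0, 0.0, 0.0, 1.0]]
wrist [[309.71, 0.0, 320.64], [0.0, 309.71, 201.98], [0.0, 0.0, 1.0]] [[0.3481, 0.9032, 0.251, 0.154], [0.9375, -0.3353, -0.0935, 0.6082], [-0.0003, 0.2678, -0.9635, 0.3723], [0.0, 0.0, 0.0, 1.0]]
```

View pics/top0.png

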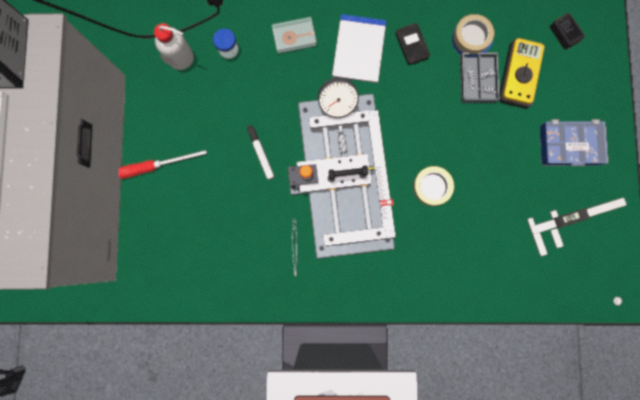

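View pics/side0.png

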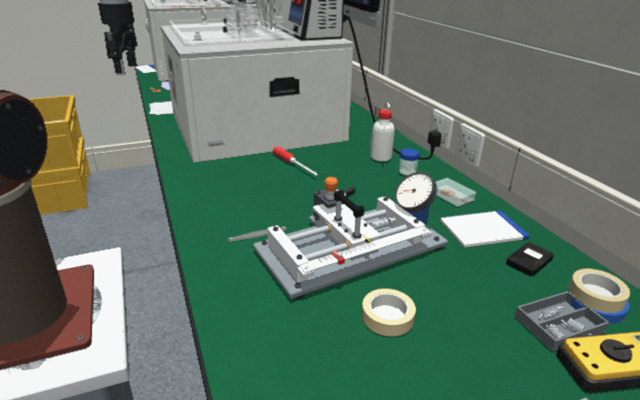

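View pics/wrist0.png

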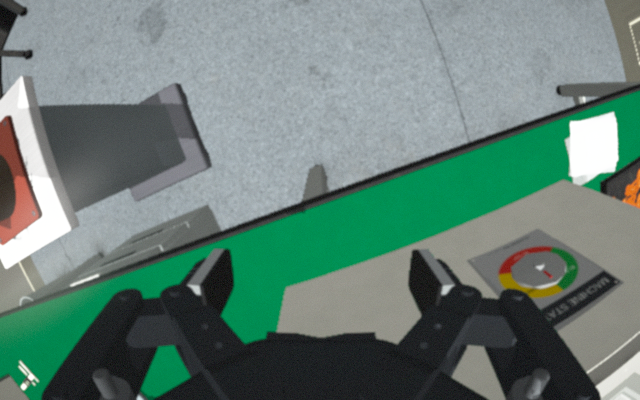

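```bash
cat >> h.py <<'E'
def ray(n,u,v,z,c=None):
    c=c or get_calibration(n); K=c['intrinsics']; T=c['world_from_camera']
    d=T[:3,:3]@np.array([(u-K[0,2])/K[0,0],(v-K[1,2])/K[1,1],1.]); o=T[:3,3]
    return o+d*(z-o[2])/d[2]
def rayo(n,u,v,c=None):
    c=c or get_calibration(n); K=c['intrinsics']; T=c['world_from_camera']
    d=T[:3,:3]@np.array([(u-K[0,2])/K[0,0],(v-K[1,2])/K[1,1],1.]); return T[:3,3],d/np.linalg.norm(d)
def tri(rs):
    A=np.zeros((3,3));b=np.zeros(3)
    for o,d in rs:
        P=np.eye(3)-np.outer(d,d);A+=P;b+=P@o
    x=np.linalg.solve(A,b); return x,[np.linalg.norm((np.eye(3)-np.outer(d,d))@(x-o)) for o,d in rs]
E
python3 - <<'E'
from h import *
t=np.load('pics/top0.npz')['im'];s=np.load('pics/side0.npz')['im']
save('topc',cv2.resize(t[70:270,230:470],None,fx=3.3,fy=3,interpolation=cv2.INTER_CUBIC)[:600,:800])
save('sidec',cv2.resize(s[160:310,240:450],None,fx=3.8,fy=3.8,interpolation=cv2.INTER_CUBIC))
E
python3 - <<'E'
from h import *
for n in ('top','side'):
    z=np.load(f'pics/{n}0.npz');im=z['im'];d=z['d'];hsv=cv2.cvtColor(im,cv2.COLOR_RGB2HSV)
    roi=np.zeros(im.shape[:2],bool)
    if n=='top': roi[70:270,230:470]=1
    else: roi[160:310,240:450]=1
    H,S,V=[hsv[...,i].astype(int) for i in range(3)]
    for nm,m in (('orange',(H>=6)&(H<=16)&(S>170)&(V>120)),('red',((H<5)|(H>174))&(S>130)&(V>100)),('yellow',(H>=19)&(H<=33)&(S>110)&(V>90))):
        k,l,st,ce=cv2.connectedComponentsWithStats((m&roi).astype(np.uint8))
        for i in range(1,k):
            if st[i,4]>=2: print(n,nm,st[i].tolist(),ce[i].round(2), np.median(d[l==i]).round(3))
E
```

```text
top orange [300, 167, 12, 10, 72] [305.81 171.67] 1.026
top red [391, 201, 2, 4, 4] [391.75 202.5 ] 1.078
top yellow [369, 167, 4, 2, 6] [370.83 167.67] 1.089
side orange [325, 177, 13, 12, 116] [330.73 182.63] 0.927
side orange [328, 190, 6, 1, 6] [330.5 190. ] 0.934
side red [287, 160, 2, 1, 2] [287.5 160. ] 1.265
side red [336, 251, 2, 1, 2] [336.5 251. ] 0.831
side red [332, 252, 12, 12, 48] [338.73 258.48] 0.797
side yellow [327, 224, 4, 8, 13] [329.15 226.92] 0.909
side yellow [366, 238, 5, 4, 10] [367.9 239.3] 0.856
side yellow [345, 241, 5, 7, 12] [347.5  243.67] 0.857
```

View pics/topc.png

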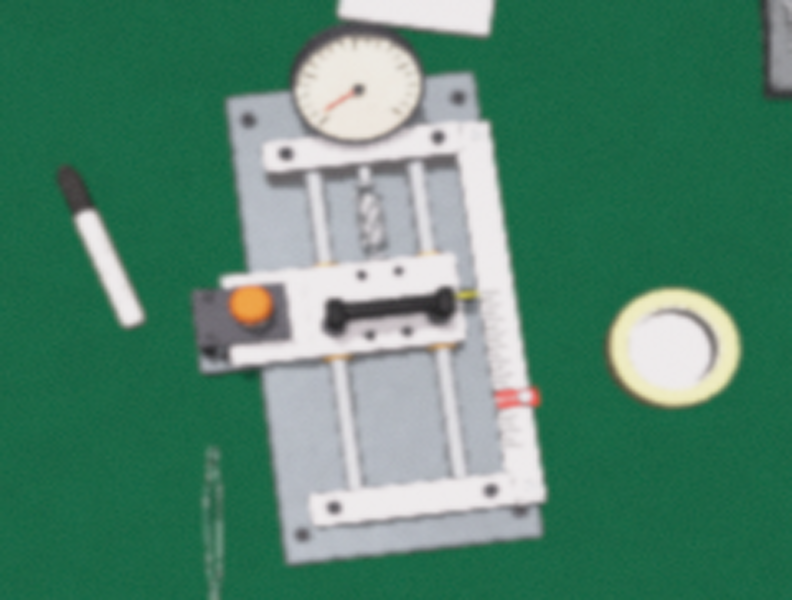

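View pics/sidec.png

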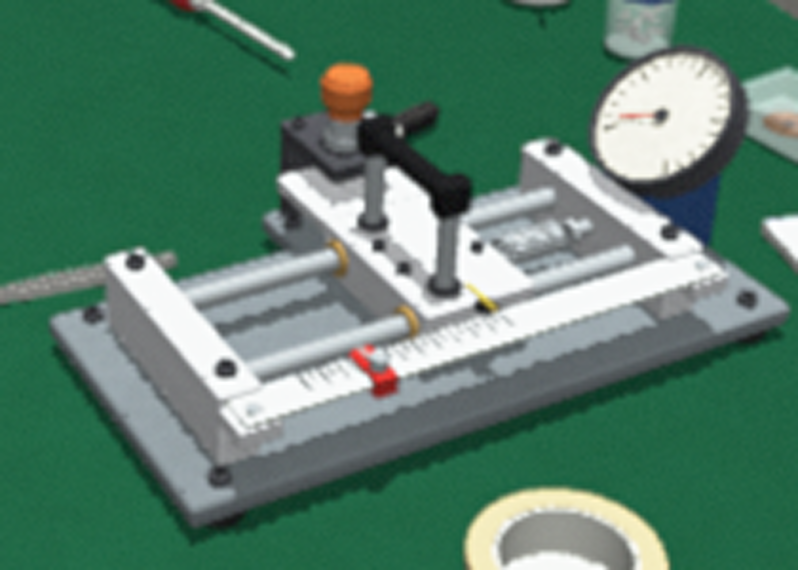

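```bash
python3 - <<'E'
from h import *
f=lambda x,y:(230+(x+.5)/3.3-.5,70+(y+.5)/3-.5)
P=lambda x,y,z:ray('top',*f(x,y),z)
def yaw(a,b,off=0): d=b-a; return np.degrees(np.arctan2(d[1],d[0]))+off
B=[P(228,98,.015),P(472,72,.015),P(542,535,.015),P(285,562,.015)]
for b in B: print(b)
print('long R',yaw(B[2],B[1]),'L',yaw(B[3],B[0]),'short',yaw(B[1],B[0],-90),yaw(B[2],B[3],-90), 'sizes',np.linalg.norm(B[1]-B[2]),np.linalg.norm(B[0]-B[1]), 'centre',np.mean(B,0))
h1,h2=P(335,316,.108),P(446,302,.108);print('handle',h1,h2,(h1+h2)/2,yaw(h2,h1,-90))
k=ray('top',305.8,171.7,.112);print('knob',k)
a=P(472,296,.055);m=P(497,399,.055); print('idx',a,'mark',m,np.linalg.norm(a-m))
sf=lambda x,y:(240+(x+.5)/3.8-.5,160+(y+.5)/3.8-.5)
T=lambda t,s:tri([rayo('top',*f(*t)),rayo('side',*sf(*s))])
print('knob top tri',tri([rayo('top',305.8,171.7),rayo('side',330.7,182)]))
print('h1',T((335,316),(378,135)),'h2',T((446,302),(455,192)))
print('idx',ray('side',*sf(495,308),.055),'mark',ray('side',*sf(358,352),.055))
print('pix mark',sf(358,352),f(497,399))
E
```

```text
[0.73805656 0.09658901 0.015     ]
[ 0.75846161 -0.07025859  0.015     ]
[ 0.41169714 -0.11229719  0.015     ]
[0.39220517 0.05675734 0.015     ]
long R 6.9122938310497055 L 6.569803587951048 short 6.972507090944077 6.5771539056020885 sizes 0.3493033636149989 0.16809070872728996 centre [ 0.57510512 -0.00730236  0.015     ]
handle [0.5565395  0.02514865 0.108     ] [ 0.56619655 -0.04313058  0.108     ] [ 0.56136802 -0.00899096  0.108     ] 8.05021263507561
knob [0.56257736 0.07645457 0.112     ]
idx [ 0.57998115 -0.06435592  0.055     ] mark [ 0.50619664 -0.07954255  0.055     ] 0.0753311880251838
knob top tri (array([0.56380559, 0.0763039 , 0.10916395]), [np.float64(0.0007640958398194003), np.float64(0.0007640958398193774)])
h1 (array([0.55839813, 0.02455397, 0.10630087]), [np.float64(0.0016500049867316294), np.float64(0.001650004986731312)]) h2 (array([ 0.56779092, -0.04376593,  0.10859673]), [np.float64(0.0017989793522757843), np.float64(0.0017989793522756633)])
idx [ 0.58238451 -0.06913058  0.055     ] mark [ 0.50572577 -0.07939294  0.055     ]
pix mark (333.8421052631579, 252.26315789473685) (380.25757575757575, 202.66666666666666)
```

```bash
cat >> h.py <<'E'
from scipy.spatial.transform import Rotation as Rot
YAW=np.radians(6.8); ux=np.array([np.cos(YAW),np.sin(YAW),0]); uy=np.array([-np.sin(YAW),np.cos(YAW),0])
def ori(s=1,yaw=YAW):
    x=np.array([0,0,-1.]); y=s*np.array([np.cos(yaw),np.sin(yaw),0]); z=np.cross(x,y)
    return Rot.from_matrix(np.c_[x,y,z]).as_euler('xyz')
E
python3 - <<'E'
from h import *
z=np.load('pics/top0.npz');d=z['d'];K=z['intrinsics'];T=z['world_from_camera']
v,u=np.mgrid[:400,:640];p=np.stack([(u-K[0,2])/K[0,0]*d,(v-K[1,2])/K[1,1]*d,d,np.ones_like(d)],-1)@T.T
b=p[(d>0)&(v<300)&(u<60)];print('box top z',np.percentile(b[:,2],[5,50,95,99]))
b2=p[(d>0)&(v>10)&(v<285)&(u<150)]; b2=b2[b2[:,2]>.15];print(b2[:,:3].min(0),b2[:,:3].max(0))
for s in (1,-1):
    for q in ([.564,.0765,.2],[.562,-.009,.1],[.48,-.02,.1]):
        r=inverse_kinematics(q,ori(s)); print(s,q,None if r is None else np.round(r,3))
E
```

```text
box top z [0.00210596 0.29780091 0.34376327 0.36892181]
[0.34210877 0.48170603 0.15002666] [0.86457955 0.58595731 0.38135462]
1 [0.564, 0.0765, 0.2] [-0.004  0.112  1.709 -0.     1.321 -0.122]
1 [0.562, -0.009, 0.1] [-0.156  0.203  1.807 -0.     1.132 -0.275]
1 [0.48, -0.02, 0.1] [-0.206  0.014  2.014 -0.     1.114 -0.325]
-1 [0.564, 0.0765, 0.2] None
-1 [0.562, -0.009, 0.1] None
-1 [0.48, -0.02, 0.1] None<sys>:0: UserWarning: Gimbal lock detected. Setting third angle to zero since it is not possible to uniquely determine all angles.
```

```bash
python3 -W ignore - <<'E'
from h import *
move_l([.34,.22,.28],feed=.3)
print(observe()['time_s'])
movep([.564,.0765,.19],ori()); o=observe();print(o['time_s'],o['eef_pos'],np.round(o['q'],3),o['ft_force'])
for n in ('wrist','side','top'):
    c=get_calibration(n); im,d=get_image(n); save(n+'1',im); np.savez(f'pics/{n}1.npz',im=im,d=d,**c)
E
```

```text
1.6
2.6833 [0.56364594 0.0776361  0.19022157] [-0.002  0.12   1.719  0.     1.303 -0.123] [ 0.58544844 -0.71961283  0.19223958]
```

View pics/wrist1.png

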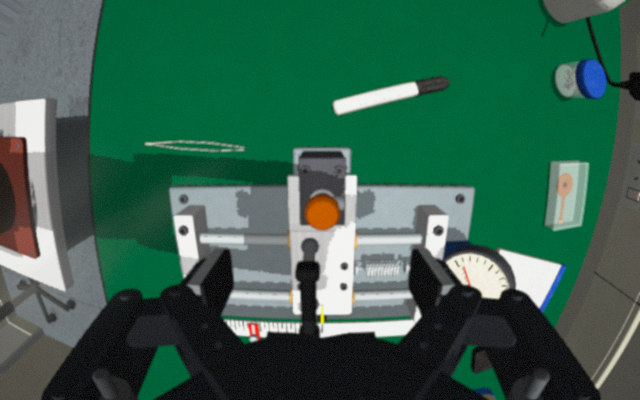

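View pics/side1.png

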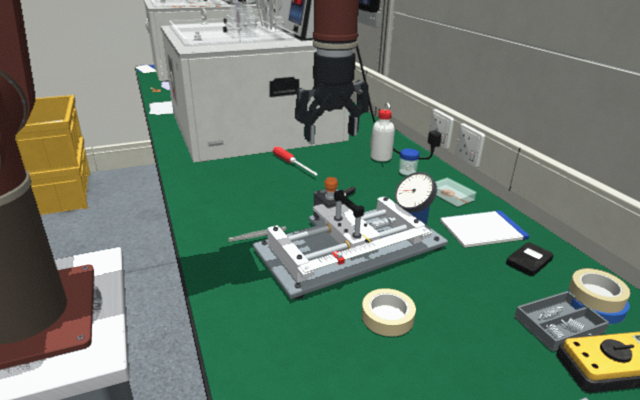

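```bash
cat >> h.py <<'E'
def wray(u,v,c,z=None):
    K=c['intrinsics'];T=c['world_from_camera']; a=np.array([u-K[0,2],v-K[1,2]]); r=np.linalg.norm(a); th=r/K[0,0]
    d=np.r_[np.sin(th)*a/max(r,1e-9),np.cos(th)]; d=T[:3,:3]@d
    return (T[:3,3],d) if z is None else T[:3,3]+d*(z-T[2,3])/d[2]
def blobs(im,roi=None):
    hsv=cv2.cvtColor(im,cv2.COLOR_RGB2HSV); H,S,V=[hsv[...,i].astype(int) for i in range(3)]; out=[]
    for nm,m in (('orange',(H>=6)&(H<=16)&(S>170)&(V>90)),('red',((H<5)|(H>174))&(S>130)&(V>100)),('yellow',(H>=19)&(H<=33)&(S>110)&(V>90))):
        k,l,st,ce=cv2.connectedComponentsWithStats(m.astype(np.uint8))
        for i in range(1,k):
            x,y,w,h,a=st[i]
            if a>=3 and (roi is None or (roi[0]<=x<roi[2] and roi[1]<=y<roi[3])): out.append((nm,x,y,w,h,a,ce[i].round(1)))
    return out
E
python3 - <<'E'
from h import *
z=np.load('pics/wrist1.npz');im=z['im']
for b in blobs(im,(150,130,480,345)): print(b)
save('w1c',cv2.resize(im[180:345,200:380],None,fx=3.6,fy=3.6,interpolation=cv2.INTER_CUBIC))
cs={k:z[k] for k in('intrinsics','world_from_camera')}
print(wray(321.7,211.5,cs,.115),wray(321.7,211.5,cs,.105))
print(tri([wray(321.7,211.5,cs),rayo('side',330.7,182.6),rayo('top',305.8,171.7)]))
E
```

```text
('orange', np.int32(305), np.int32(194), np.int32(35), np.int32(35), np.int32(935), array([321.8, 211.7]))
('red', np.int32(248), np.int32(324), np.int32(4), np.int32(11), np.int32(26), array([249.9, 328.5]))
('red', np.int32(254), np.int32(324), np.int32(7), np.int32(17), np.int32(52), array([257. , 331.4]))
('yellow', np.int32(288), np.int32(235), np.int32(1), np.int32(4), np.int32(4), array([288. , 236.5]))
('yellow', np.int32(355), np.int32(234), np.int32(2), np.int32(14), np.int32(20), array([355.6, 241.4]))
('yellow', np.int32(288), np.int32(240), np.int32(1), np.int32(8), np.int32(8), array([288. , 243.5]))
('yellow', np.int32(290), np.int32(291), np.int32(2), np.int32(12), np.int32(18), array([290.6, 296.4]))
('yellow', np.int32(353), np.int32(292), np.int32(1), np.int32(11), np.int32(11), array([353., 297.]))
('yellow', np.int32(320), np.int32(306), np.int32(5), np.int32(18), np.int32(50), array([321.9, 316.9]))
[0.56503285 0.07705643 0.115     ] [0.56543518 0.07397779 0.105     ]
(array([0.56431988, 0.07577429, 0.10822211]), [np.float64(0.0012423770026537843), np.float64(0.00016241551443466705), np.float64(0.001343083469692734)])
```

View pics/w1c.png

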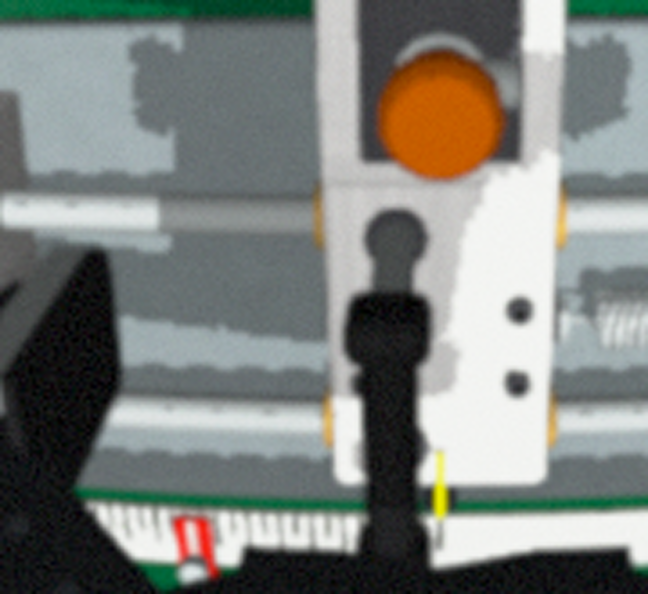

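```bash
python3 -W ignore - <<'E'
from h import *
z=np.load('pics/wrist1.npz');cs={k:z[k] for k in('intrinsics','world_from_camera')}
i=wray(322,323.7,cs,.055);m=wray(253.2,323.5,cs,.055);print(i,m,(i-m)@ux)
p=observe()['eef_pos']; 
gripper_to(.055,f_grip=25)
move_l([.5645,.0755,.125],feed=.1); print(observe()['eef_pos'])
hit=move_l([.5645,.0755,.089],feed=.06,max_force=8); o=observe(); print(hit,o['time_s'],o['eef_pos'],o['ft_force'])
if not hit:
    gripper_to(.0,f_grip=25); o=observe(); print(o['opening'],o['time_s'],o['eef_pos'],o['ft_force'])
im,d=get_image('side'); save('side2',cv2.resize(im[90:290,220:450],None,fx=3,fy=3,interpolation=cv2.INTER_CUBIC))
E
```

```text
[ 0.58362343 -0.07089632  0.055     ] [ 0.5069188  -0.08268273  0.055     ] 0.07756061511133021
[0.56498577 0.07547575 0.12554681]
False 4.7917 [0.56459523 0.07551366 0.08898702] [ 0.73461845 -0.11726364  0.03125956]
0.02554569676831493 5.1583 [0.56499063 0.07551855 0.08973788] [-0.70810606 -0.16317974  3.9907288 ]
```

View pics/side2.png

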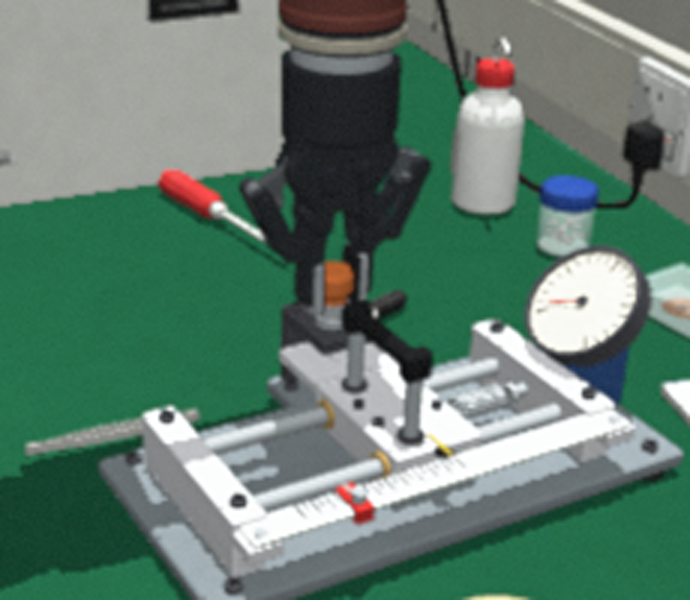

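```bash
python3 -W ignore - <<'E'
from h import *
h=move_l([.5645,.0755,.1045],feed=.03,max_force=30); o=observe(); print(h,o['time_s'],o['eef_pos'],o['ft_force'],o['opening'])
hold(.2); gripper_to(.055); 
o=observe(); print(o['opening'],o['ft_force'])
move_l([.5645,.0755,.185],feed=.15); hold(.2); o=observe(); print(o['time_s'],o['eef_pos'],o['ft_force'])
for n in ('wrist','side','top'):
    c=get_calibration(n); im,d=get_image(n); np.savez(f'pics/{n}3.npz',im=im,d=d,**c)
    if n=='wrist': save('w3',im)
    if n=='side': save('s3',cv2.resize(im[90:290,220:450],None,fx=3,fy=3,interpolation=cv2.INTER_CUBIC)); print([b for b in blobs(im,(240,160,450,310))])
E
```

```text
False 5.875 [0.56487231 0.07549529 0.10385144] [ 6.86721473  0.34032253 -8.00296715] 0.025440890813377998
0.05504369443663977 [ 0.47205207 -0.58566443 -0.19512975]
7.35 [0.56356944 0.07549593 0.18338904] [-0.73618583  0.61271873 -0.4272394 ]
[('orange', np.int32(325), np.int32(171), np.int32(13), np.int32(14), np.int32(136), array([330.9, 177.5])), ('red', np.int32(332), np.int32(252), np.int32(12), np.int32(12), np.int32(49), array([338.7, 258.6])), ('yellow', np.int32(327), np.int32(224), np.int32(4), np.int32(8), np.int32(11), array([329.1, 227.3])), ('yellow', np.int32(366), np.int32(238), np.int32(5), np.int32(4), np.int32(10), array([367.9, 239.3])), ('yellow', np.int32(345), np.int32(241), np.int32(5), np.int32(7), np.int32(13), array([347.5, 243.5]))]
```

View pics/s3.png

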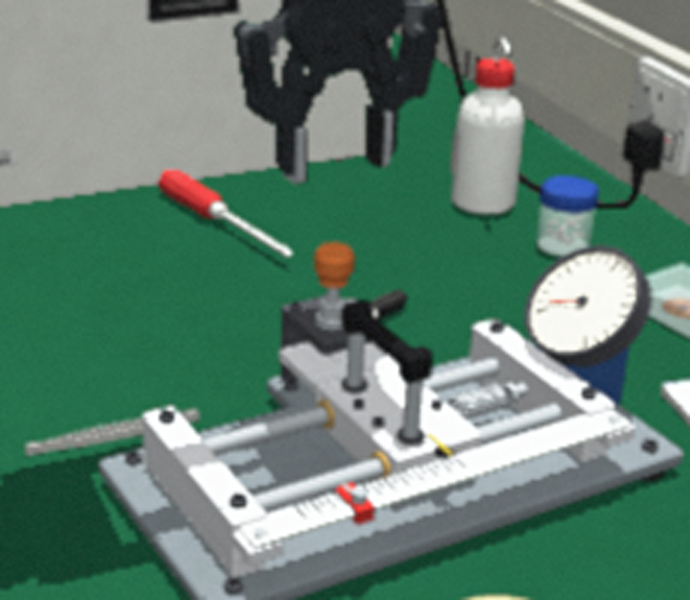

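View pics/w3.png

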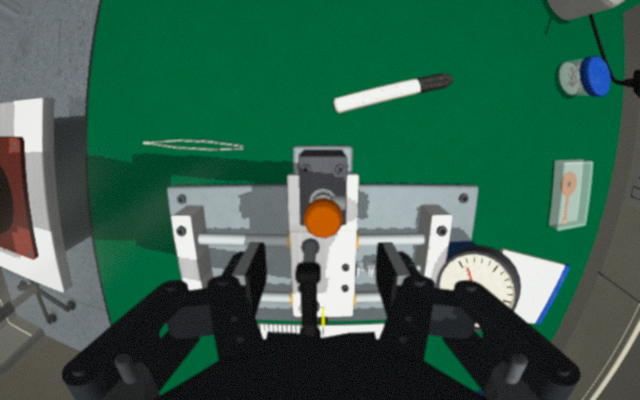

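```bash
python3 -W ignore - <<'E'
from h import *
move_l([.563,-.010,.175],feed=.15)
c=get_calibration('wrist'); im,d=get_image('wrist'); np.savez('pics/wrist4.npz',im=im,d=d,**c); save('w4',im)
hit=move_l([.563,-.010,.125],feed=.12,max_force=8)
hit=hit or move_l([.563,-.010,.089],feed=.06,max_force=8); o=observe(); print(hit,o['time_s'],o['eef_pos'],o['ft_force'])
if not hit:
    gripper_to(.0,f_grip=60); o=observe(); print(o['opening'],o['time_s'],o['eef_pos'],o['ft_force'])
im,d=get_image('side'); save('s4',cv2.resize(im[90:290,220:450],None,fx=3,fy=3,interpolation=cv2.INTER_CUBIC))
E
```

```text
False 9.5917 [ 0.56309364 -0.01003504  0.08901118] [-0.27303908 -0.70252329 -0.19869424]
0.012115398625428422 10.05 [ 0.56345344 -0.0100052   0.08959443] [ 0.55133216 -0.45056614  2.95432212]
```

View pics/s4.png

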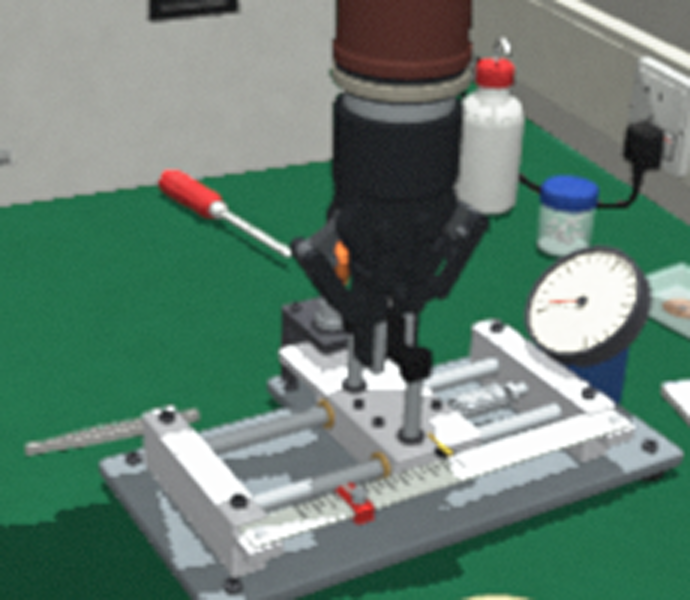

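View pics/w4.png

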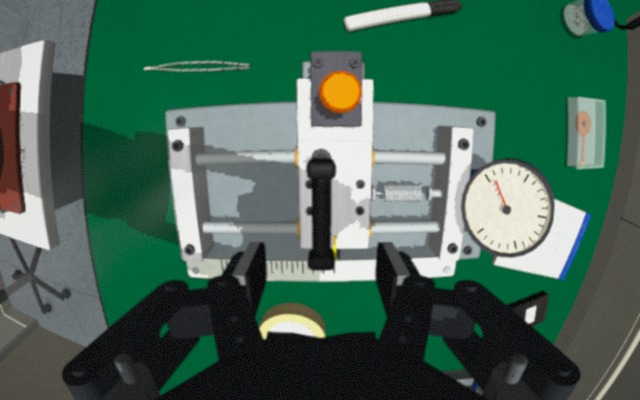

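```bash
python3 -W ignore - <<'E'
from h import *
p0=np.array([.563,-.010,.089])
for s in (.03,.066):
    h=move_l(p0-s*ux,feed=.05,max_force=35); o=observe(); print(h,o['time_s'],(p0-o['eef_pos'])@ux,o['eef_pos'],o['ft_force']@ux,o['opening'])
hold(.3); o=observe();print((p0-o['eef_pos'])@ux,o['ft_force'])
for n in ('wrist','side','top'):
    c=get_calibration(n); im,d=get_image(n); np.savez(f'pics/{n}5.npz',im=im,d=d,**c)
    if n=='wrist': save('w5',im)
    if n=='side': save('s5',cv2.resize(im[190:290,250:400],None,fx=5,fy=5,interpolation=cv2.INTER_CUBIC))
    if n=='top': save('t5',cv2.resize(im[130:250,300:440],None,fx=5,fy=5,interpolation=cv2.INTER_CUBIC))
E
```

```text
False 10.85 0.028676211325434155 [ 0.53454804 -0.01358433  0.08959446] 6.729851534364361 0.012038733728335058
False 11.7167 0.0637192605542159 [ 0.49976937 -0.01788336  0.08963185] 9.432405045786362 0.011967282206066028
0.06367348309094854 [ 9.92486738  0.74699952 -4.43297598]
```

View pics/s5.png

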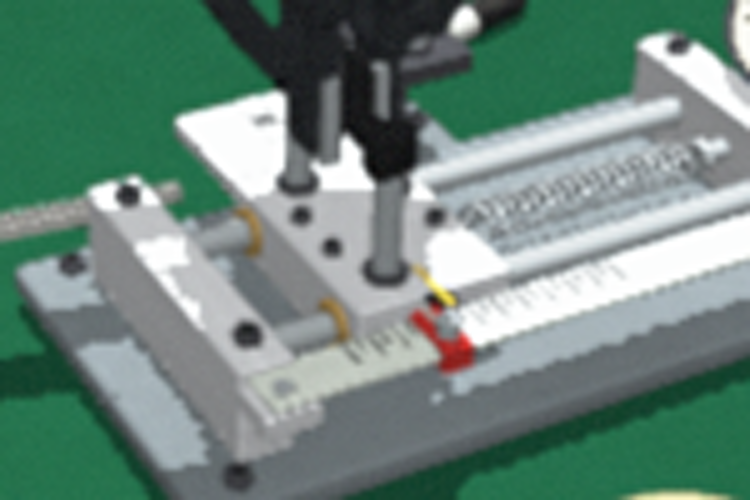

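View pics/w5.png

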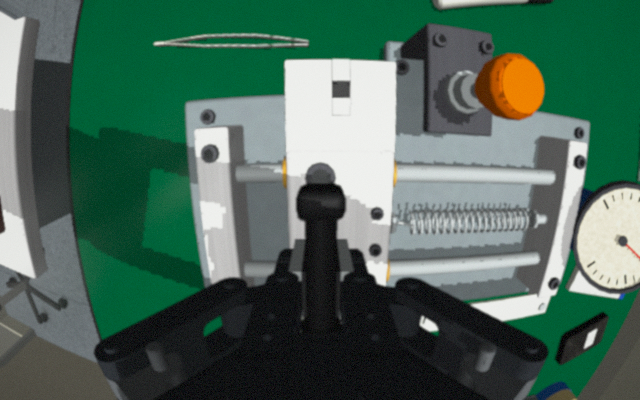

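View pics/t5.png

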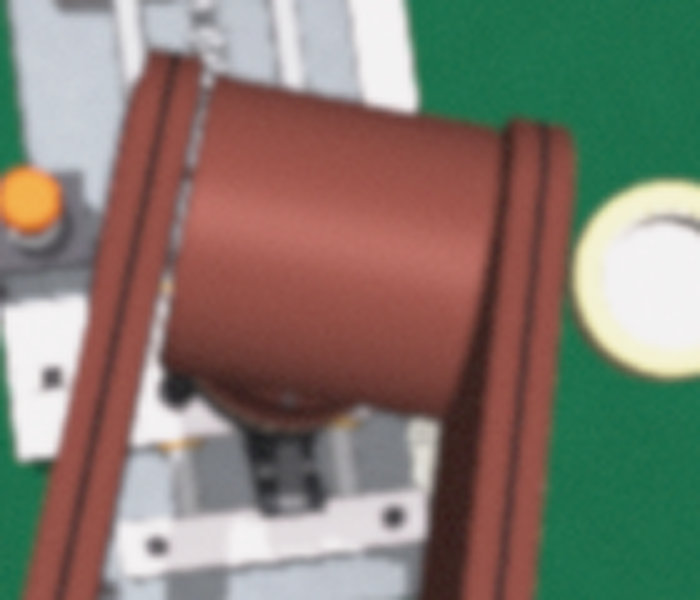

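```bash
python3 -W ignore - <<'E'
from h import *
for k in (3,5):
    im=np.load(f'pics/side{k}.npz')['im']; save(f's{k}z',cv2.resize(im[230:270,320:380],None,fx=13,fy=13,interpolation=cv2.INTER_CUBIC if k==5 else cv2.INTER_NEAREST))
c=get_calibration('side'); T=c['world_from_camera']
def proj(p): q=np.linalg.inv(T)@np.r_[p,1]; q=c['intrinsics']@q[:3]; return q[:2]/q[2]
m=ray('side',333.8,252.3,.055)
print(m,proj(m+.01*ux)-proj(m),proj(m+.01*uy)-proj(m))
E
```

```text
[ 0.50561175 -0.07946871  0.055     ] [ 4.86944959 -1.50833495] [-2.83999681 -2.93998924]
```

View pics/s3z.png

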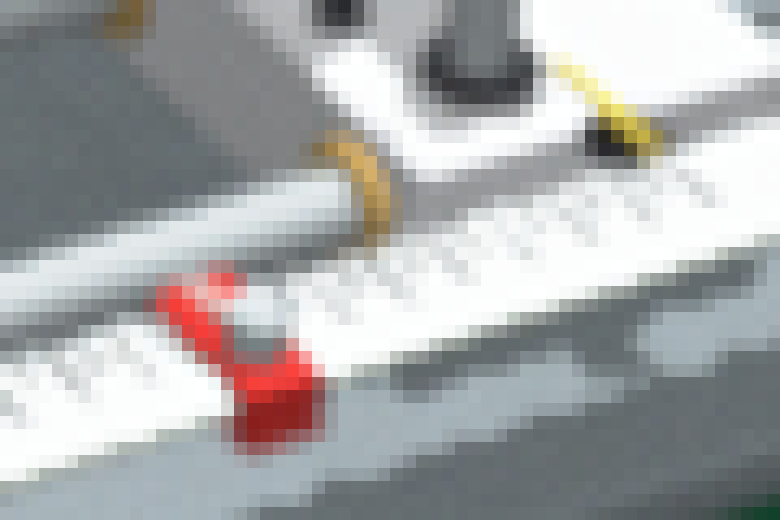

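View pics/s5z.png

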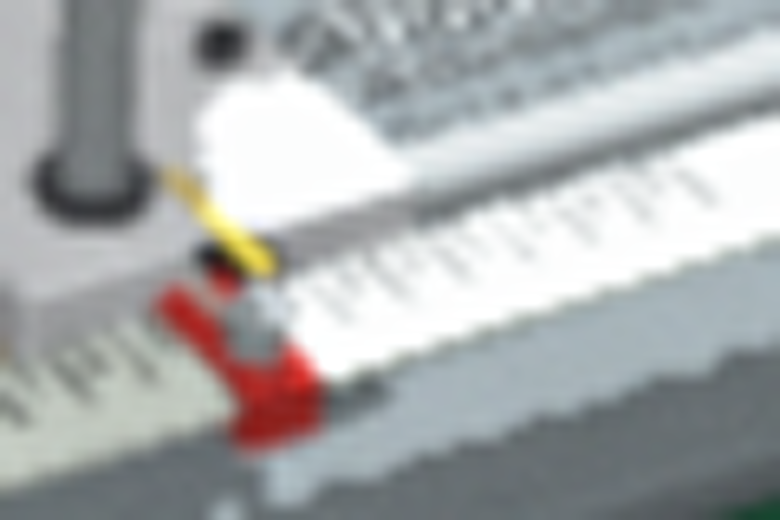

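```bash
python3 -W ignore - <<'E'
from h import *
f=lambda x,y:ray('side',320+x/13-.5,230+y/13-.5,.055)
m=f(200,286)
for nm,p in (('idx0',f(655,152)),('idx5',f(268,270)),('mark',m)): print(nm,p,(p-m)@ux*1e3,(p-m)@uy*1e3)
print((f(655,152)-f(268,270))@ux, observe()['eef_pos'])
# direction of scale in image vs yaw: index start/now path
d=f(655,152)-f(268,270); print(np.degrees(np.arctan2(d[1],d[0])))
E
```

```text
idx0 [ 0.581602   -0.07059658  0.055     ] 73.57759626816777 -1.3945289136655732
idx5 [ 0.51860294 -0.07772354  0.055     ] 10.177836641690675 -1.0120091318024134
mark [ 0.50837687 -0.07792374  0.055     ] 0.0 0.0
0.06339975962647709 [ 0.49982413 -0.01786848  0.08960918]
6.454312519899297
```

```bash
python3 -W ignore - <<'E'
from h import *
p0=np.array([.563,-.010,.089])
h=move_l(p0-.074*ux,feed=.04,max_force=35); hold(.3); o=observe(); print(h,o['time_s'],(p0-o['eef_pos'])@ux,o['ft_force']@ux,o['opening'])
im,d=get_image('side'); np.savez('pics/side6.npz',im=im,d=d); save('s6z',cv2.resize(im[230:270,320:380],None,fx=13,fy=13,interpolation=cv2.INTER_CUBIC))
z=np.load('pics/top3.npz')['im']; save('t3z',cv2.resize(z[155:215,355:400],None,fx=10,fy=10,interpolation=cv2.INTER_CUBIC))
E
```

```text
False 12.8167 0.07146213298550924 10.559553861655456 0.01221532389139188
```

View pics/s6z.png

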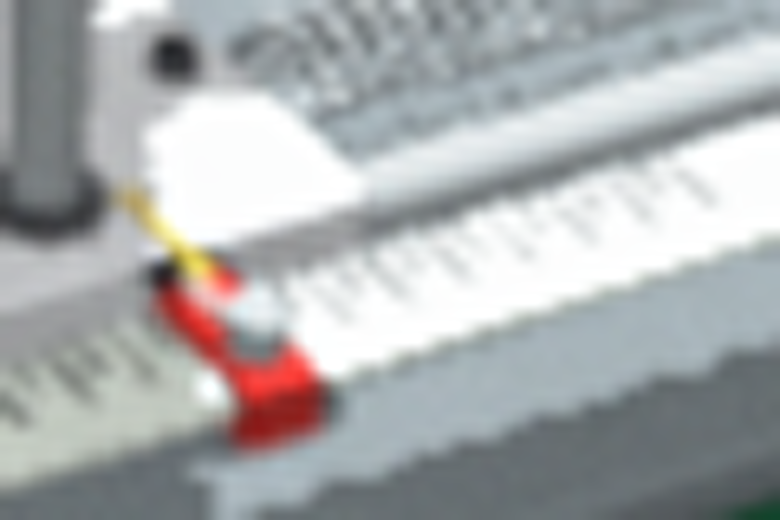

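View pics/t3z.png

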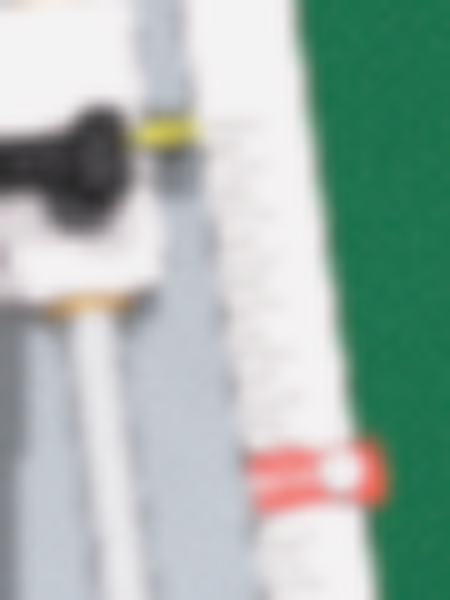

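```bash
python3 -W ignore - <<'E'
from h import *
t=lambda x,y:ray('top',355+x/10-.5,155+y/10-.5,.055)
d=t(198,131)-t(252,486); print('top',d@ux*1e3,d@uy*1e3)
f=lambda x,y:ray('side',320+x/13-.5,230+y/13-.5,.055)
for a in ((200,275),(205,278)):
  for m in ((200,286),(205,288)):
    d=f(*a)-f(*m); print(a,m,d@ux*1e3,d@uy*1e3)
d=f(200,275)-f(140,205); print('yellow line dir deg vs -uy', (d@ux*1e3,d@uy*1e3))
im=np.load('pics/side6.npz')['im']; print(im[249:256,331:342].tolist())
E
```

```text
top 77.0106384720214 1.4086389393845204
(200, 275) (200, 286) 1.3003387942277884 2.2097254107474495
(200, 275) (205, 288) 0.9298041564541961 2.9198390737207096
(205, 278) (200, 286) 1.5527247955211885 1.2954974348109716
(205, 278) (205, 288) 1.1821901577475962 2.005611097784232
yellow line dir deg vs -uy (np.float64(-1.0169209246779698), np.float64(-18.139701531506912))
[[[207, 209, 214], [200, 199, 194], [178, 163, 88], [223, 206, 99], [197, 184, 111], [147, 143, 127], [147, 149, 151], [154, 155, 159], [154, 156, 156], [149, 151, 154], [153, 154, 155]], [[120, 121, 125], [72, 73, 76], [97, 90, 56], [202, 187, 90], [237, 213, 97], [196, 136, 76], [151, 107, 105], [146, 140, 143], [154, 156, 159], [150, 153, 154], [158, 161, 162]], [[92, 94, 95], [53, 35, 38], [103, 74, 69], [185, 162, 127], [241, 197, 147], [247, 144, 107], [225, 85, 79], [182, 126, 127], [182, 184, 187], [177, 183, 185], [176, 179, 181]], [[130, 123, 125], [115, 56, 57], [150, 57, 55], [200, 138, 133], [237, 190, 183], [250, 173, 167], [250, 145, 144], [234, 184, 186], [227, 231, 233], [225, 231, 233], [191, 198, 199]], [[143, 123, 124], [151, 72, 68], [169, 42, 39], [215, 79, 76], [232, 147, 142], [228, 182, 179], [234, 205, 204], [228, 234, 236], [230, 238, 241], [231, 237, 240], [211, 219, 222]], [[133, 124, 123], [144, 100, 97], [157, 53, 49], [207, 48, 45], [230, 76, 70], [201, 116, 113], [185, 174, 173], [203, 214, 219], [221, 229, 231], [226, 232, 234], [213, 222, 224]], [[146, 152, 145], [141, 129, 125], [147, 95, 89], [165, 57, 53], [210, 48, 42], [220, 70, 66], [159, 102, 102], [140, 146, 148], [169, 178, 180], [179, 190, 191], [169, 175, 177]]]
```

```bash
python3 -W ignore - <<'E'
from h import *
a=np.load('pics/side3.npz')['im'].astype(int);b=np.load('pics/side6.npz')['im'].astype(int);c=np.load('pics/side5.npz')['im'].astype(int)
print('white G/R side3'); 
for r in range(249,256): print(r,[ (int(a[r,x,0]),int(a[r,x,1])) for x in range(331,342)])
def yl(im,x0,x1,r0,r1,nm):
    print(nm)
    for r in range(r0,r1):
        w=np.clip((im[r,x0:x1,:2].min(1)-im[r,x0:x1,2]).astype(float)-12,0,None)
        if w.sum()>15: print(r,round((w*np.arange(x0,x1)).sum()/w.sum(),2),w.sum())
yl(a,358,374,232,246,'3'); yl(c,330,345,240,254,'5'); yl(b,326,342,242,254,'6')
t=np.load('pics/top3.npz')['im'].astype(int)
print('top yellow cols')
for x in range(366,377):
    w=np.clip((t[162:174,x,:2].min(1)-t[162:174,x,2]).astype(float)-15,0,None)
    if w.sum()>15: print(x,round((w*np.arange(162,174)).sum()/w.sum(),2),w.sum())
print('top red');
for x in range(378,394): print(x,[(int(t[r,x,0]-t[r,x,1])) for r in range(197,210)])
E
```

```text
white G/R side3
249 [(222, 228), (216, 224), (207, 218), (198, 208), (187, 197), (178, 186), (168, 176), (153, 162), (140, 148), (131, 137), (120, 125)]
250 [(195, 206), (185, 196), (179, 188), (176, 185), (173, 166), (175, 138), (165, 129), (124, 120), (111, 117), (101, 107), (116, 120)]
251 [(161, 169), (163, 154), (185, 152), (199, 174), (210, 169), (232, 119), (226, 88), (175, 116), (158, 162), (153, 160), (155, 159)]
252 [(133, 124), (187, 106), (232, 92), (235, 144), (234, 186), (247, 168), (249, 145), (233, 185), (227, 231), (224, 229), (189, 195)]
253 [(127, 93), (203, 79), (244, 63), (247, 86), (231, 143), (225, 181), (233, 203), (226, 232), (230, 237), (229, 235), (208, 217)]
254 [(152, 147), (177, 132), (214, 72), (244, 62), (239, 78), (202, 117), (184, 173), (200, 213), (216, 226), (223, 230), (208, 217)]
255 [(222, 227), (200, 197), (182, 132), (218, 68), (245, 62), (233, 69), (158, 100), (136, 143), (165, 176), (176, 186), (168, 174)]
3
234 362.76 17.0
235 363.31 121.0
236 364.48 126.0
237 365.77 142.0
238 366.8 227.0
239 367.65 268.0
240 368.66 241.0
241 369.2 97.0
5
2
[... 584 characters left out ...]
 104, 77, 59, 83, 85, 40, 10, 3, 3]
382 [5, 8, 27, 81, 107, 84, 74, 100, 96, 39, 7, 3, 4]
383 [4, 7, 37, 92, 104, 86, 86, 110, 91, 30, 5, 3, 4]
384 [2, 6, 38, 95, 104, 81, 87, 111, 81, 21, 3, 3, 4]
385 [2, 5, 31, 88, 96, 73, 87, 107, 66, 15, 4, 3, 3]
386 [2, 4, 21, 69, 70, 58, 80, 101, 52, 10, 4, 3, 2]
387 [2, 4, 18, 39, 25, 20, 47, 74, 39, 7, 2, 2, 1]
388 [2, 6, 18, 21, 9, 5, 16, 46, 27, 6, 1, 2, 1]
389 [-4, 6, 26, 22, 8, 6, 16, 45, 25, 5, 2, 2, 1]
390 [-25, 4, 46, 49, 26, 24, 48, 74, 36, 6, 3, 2, 1]
391 [-51, -7, 60, 89, 81, 82, 102, 107, 47, -2, -10, -11, -14]
392 [-70, -26, 30, 73, 98, 110, 117, 102, 31, -34, -47, -46, -43]
393 [-78, -59, -29, -1, 23, 41, 48, 29, -19, -69, -79, -80, -74]
```

```bash
python3 -W ignore - <<'E'
from h import *
p0=np.array([.563,-.010,.089])
h=move_l(p0-.0768*ux,feed=.03,max_force=35); hold(.4); o=observe(); print(h,o['time_s'],(p0-o['eef_pos'])@ux,o['ft_force'],o['opening'])
ims=[get_image('side')[0].astype(float) for _ in range(6)]; im=np.mean(ims,0); np.savez('pics/side7.npz',im=im); save('s7z',cv2.resize(im.astype(np.uint8)[235:265,320:360],None,fx=18,fy=18,interpolation=cv2.INTER_LANCZOS4))
for r in range(243,255):
    w=np.clip(im[r,322:342,:2].min(1)-im[r,322:342,2]-12,0,None)
    print(r,round((w*np.arange(322,342)).sum()/max(w.sum(),1),2),w.sum().round())
c,d=get_image('wrist'); save('w7',c)
E
```

```text
False 13.5167 0.07419028122869403 [10.4013109   1.70114962 -5.60469603] 0.011650154493457144
243 0.0 0.0
244 328.0 1.0
245 328.31 82.0
246 329.15 118.0
247 330.02 127.0
248 330.91 142.0
249 332.26 228.0
250 333.16 255.0
251 333.69 134.0
252 0.0 0.0
253 0.0 0.0
254 0.0 0.0
```

View pics/s7z.png

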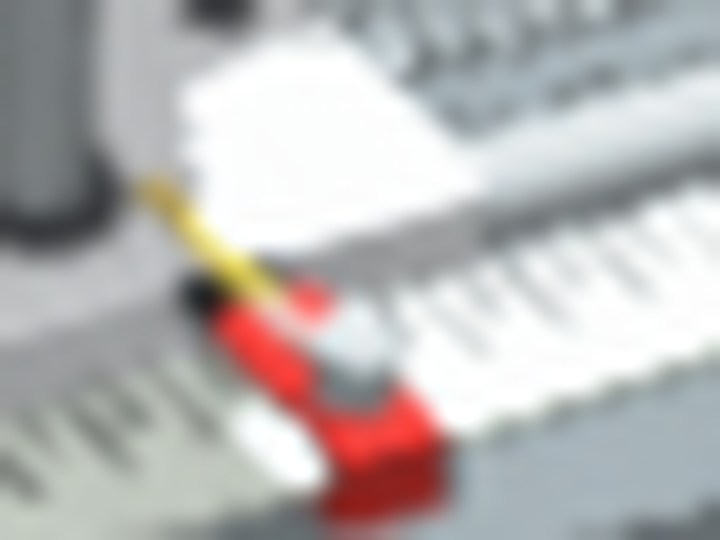

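View pics/w7.png

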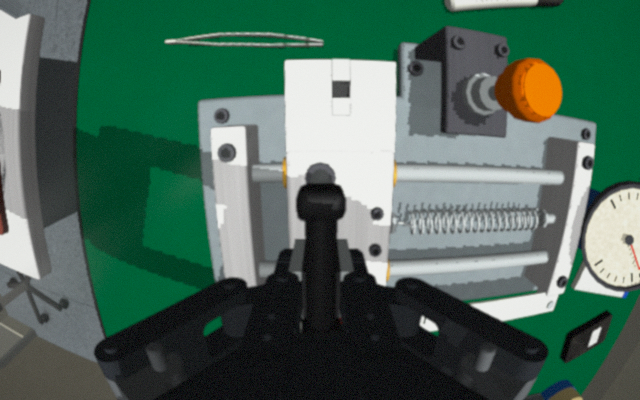

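```bash
python3 -W ignore - <<'E'
from h import *
p0=np.array([.563,-.010,.089])
h=move_l(p0-.0774*ux,feed=.02,max_force=35); hold(.5); o=observe(); print(h,o['time_s'],(p0-o['eef_pos'])@ux,o['ft_force'],o['opening'])
im,_=get_image('side'); print([b for b in blobs(im,(320,235,360,270))])
save('s8z',cv2.resize(im[235:265,320:360],None,fx=18,fy=18,interpolation=cv2.INTER_LANCZOS4))
E
```

```text
False 14.6167 0.0746214861634505 [12.36040912  1.33784772 -5.84689113] 0.012068371014026432
[('red', np.int32(332), np.int32(252), np.int32(12), np.int32(12), np.int32(50), array([338.6, 258.4])), ('yellow', np.int32(331), np.int32(249), np.int32(4), np.int32(3), np.int32(7), array([332.4, 250. ]))]
```

View pics/s8z.png

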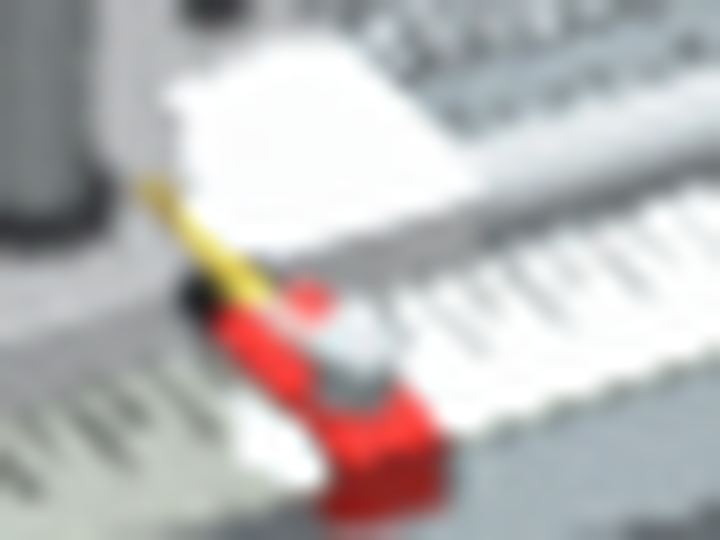

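The yellow line (ends at about 265,290 in the zoom) runs straight into the pointer's white line (275,300 to 315,335). The red blob is still at (338.6, 258.4), so the pointer has not moved. I am handing in now.

```bash
python3 -W ignore - <<'E'
from h import *
job_done(); print(observe()['time_s'])
E
```

```text
the job is handed in; nothing more can be done
the job is handed in; nothing more can be done
```

The carriage is drawn out to the red pointer, and the gripper is still holding the handle there. I handed the job in at about 14.7 s of the 48 s allowed.

- **Lock knob:** I gripped it, pulled it up about 14 mm and let go. The side view afterwards showed it standing out by itself, raised about 6 px, which matches the full lift. At that moment the carriage was still parked. The last wrist picture, taken just before the final 0.6 mm nudge, shows the knob still out.
- **Carriage:** I gripped the handle with the grip set to 60 N and drew it about 75 mm. In the last side picture the yellow line runs straight into the pointer's white line, to within about 1 mm. The pull on the wrist read about 12 N, in line with the spring.
- **Pointer and loose things:** The pointer's pixels stayed where they were from start to end. The arm never went near the tape roll, the marker or the tweezers, but I did not measure their places again at the end.
- **A disagreement:** The first top and wrist pictures put the whole travel at about 77 mm. The side camera put it at 73.6 mm at first, and about 74 mm by matching up the two lines. I trusted that match and went about half a millimetre further. If the top or wrist view is right instead, the index stops about 2–2.5 mm short, still inside the 4 mm allowed.

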